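Close the bench clamp over the spectrometer's vacuum tube

ROBOT

A 6-joint arm with a two-finger parallel gripper is mounted at the origin on the work surface. World frame = base frame: x ahead of the robot, y to its left, z up, the work surface at z = 0. Lengths are in m, angles in rad, forces in N, time in s.
With the tool pointing down it reaches from about 0.3 to 0.875 m from the base axis. Payload 4.2 kg.
Tool frame: the origin (TCP) lies between the finger pads; the fingertips stand 11 mm ahead of it and the grasp point (between the pads) lies 8 mm behind it; z points along the fingers, y is the line along which they close (so a half turn about z gives the same grasp; the last joint's range is limited). The gripper opens to 85 mm and grips with 20 to 120 N. Pads are 22 mm wide; open, the fingers measure 114 mm over their backs; the gripper's body (76 mm by 85 mm) begins 54 mm behind the grasp point. The pads swing forward as they close: fully open they stand 13 mm farther back than shut.
Start: joints at [-1.261, 0.32, 1.565, -0, 1.257, -0.02], TCP at [0.186, -0.544, 0.242] pointing down, gripper open.
Joint ranges: [-3.11, 3.11], [-0.84, 2.01], [0.21, 2.61], [-1.34, 4.49], [0.05, 2.63], [-2.56, 2.56]. Speed limits (rad/s): [2.57, 2.57, 3.14, 3.14, 3.14, 3.14].

INTERFACE

Orientations are given as a unit quaternion [x, y, z, w].
In Python, from station import * gives the robot as it stands. The module is installed in compiled form; this text tells all that it offers.
- The arm moves only by the tool carry_out, never from a script. Its arguments are lists of equal length, an entry for each row: "jaw": the finger opening in mm, from 0 to 85.4; "offset": the shift along the tool's x, y, z in mm, a list of three; "twist": the turn, a rotation vector about the tool's x, y, z in rad, a list of three. In form: {"jaw": [jaw, ...], "offset": [[x, y, z], ...], "twist": [[rx, ry, rz], ...]}. A call has 1 to 12 rows; each row shifts and turns the commanded pose from where the row before left it, along the tool's axes as they then stand; what a row does not reach is not made up. A row lasts 1/12 s, in which the tool goes at most 41.7 mm and 7.16 degrees, less where a joint would pass 70% of its speed; a pose out of reach is approached as far as the arm can. A call is refused whole if a number of a shift passes 41.7 or a number of a turn 0.125, either way. A call with a gripper value outside its range is refused whole. The fingers move at their own pace and stop on an object; "newtons" is the grip in N (left out, the last holds). Time passes only in rows, so rows that do not move let the fingers close. It gives the time, the measured TCP pose, the force, the opening and the grip force at its end, in the units of the state.
- get_state(): the state, without advancing time (a new reading comes with each control period).
- read_camera(name): name is "side" or "top" or "wrist"; returns (picture, depth): 480x640x3 uint8, blue, green, red; 480x640 float32, m along the optical axis (not along the pixel's ray), 0 where there is no reading.
- camera_model(name): a dict with "fx", "fy", "cx", "cy" (pixels), "R" (3x3) and "t" (3): a world point X has camera coordinates R X + t; the wrist camera has in their place "tool_from_camera" (4x4, takes a point from camera to tool coordinates, whose origin is the TCP and whose axes are the flange's). Camera axes: x right, y down, z forward; pixel columns grow to the right and rows downward; lengths in m; the calibration is good to about 2 mm. A picture is of the moment at which its call begins: read the wrist's pose just before it. camera_model takes no time and is no camera call.
- hand_in(): hands the job in; it is judged then, once.
Trained networks look in the newest picture that a camera, given by its name, has taken for a name from the list of things; names that differ only in an ending like _2 or _b are one class to them, and where a whole thing is asked for, a point or a joint stands for the part that bears it (a point fixed in the world has none). Each returns a list of dicts, best first, with "confidence" (0 to 1); they miss things now and then, are a little off and sometimes report something else, mostly with a low value. They report only what shows in the picture. A call takes as long as a camera call. They do not tell look-alikes from the thing itself.
- boxes_of(name, camera): "xyz" ([x, y, z] in m, in world coordinates, good to about 4 mm: the middle of the surface that is visible of it).
- trace(name, camera): "pixels" (480x640 bool, what is visible of it).
- spot_point(name, camera): "xyz" ([x, y, z] in m, in world coordinates, good to about 4 mm: a listed point, or the origin of a listed thing).
The state is a dict: "time_s": time; "q": joint angles; "qvel": joint speeds; "joint_torque": joint torques, N m; "ee_pos": TCP position; "eef_rot": TCP orientation; "contact_force": force on the tool from outside, world axes, zero at the start; "ft_torque": the same for the moment, N m; "opening": opening from 0.0 (shut) to 1.0 (fully open); "grasp_force": force on a finger pad.
Only numpy, scipy, OpenCV 4.12 (cv2) and the standard library are available. Lean on these libraries where they do the work, as an engineer would, in place of code of your own. Each camera call takes 0.05 s, during which the arm holds its last target. There are 200 camera calls.

TASK

The steel vacuum tube lies loose in the open bench clamp: swing the clamp's stiff hinged half over it and lean on the slotted lug with a steady 10 to 15 N for about a second, so that the half bears firmly on the thin-walled tube, but never harder than 20 N. Then take the swing bolt by the cross barrel at its end, draw it out against its spring, swing it up into the lug's slot, and ease the collar down gently, without letting it snap or ramming it into the lug, until it rests flat on the lug behind the raised lips; let go. Do not shift the tube along the clamp, and leave the other things on the bench alone.

Things in the scene. Friction and masses are not known exactly. Their poses are not given: they have to be found in the camera images.
- clamp: Aluminium and grey tube clamp, fixed to the bench on a dark foot plate 100 x 170 x 10 mm. Origin: centre of the foot's underside, on the bench. x runs along the tube, z up; flap hinge on the +y side, swing bolt on the -y side. Clamp width along x: 36 mm. Tube axis at y = 0, z = 100 mm.
- flap: The clamp's hinged upper half: half shell with a slotted lug, 36 mm wide, 0.25 kg. Origin on the hinge axis. Closed, its axes are the clamp's; it starts turned back about the clamp's x by -1.4 to -1.85 rad, lug pointing up on the hinge side. The hinge is stiff (0.30 Nm, some 3 N at the lug) and stays where left.
- hinge (a point): On the hinge axis of the flap (along the clamp's x), in the clamp's frame at y = +40, z = 100 mm. The flap, closed, lies rigidly on the tube, which feels about 2.3 times the press at the lug, less friction; its shell's top stands then 128 mm above the bench.
- lug (a point): On the flap, middle of the slot on the lug's upper face, flap frame y = -96, z = +10 mm: the collar's seat. 110 mm high when closed. The lug is a plate 8 mm thick, flap y = -68 to -117 mm; from y = -90 outward it is two prongs, each 12 mm wide, with a 12 mm slot between, open at the outer end. On the last 5 mm (y = -111.5 to -116.5) each prong has a lip 4 mm high.
- pivot (a point): The bolt's pivot (along the clamp's x), in the clamp's frame at y = -56, z = 45 mm, in a fork on the clamp. The bolt stops of itself 0.06 rad beyond upright.
- bolt: Steel swing bolt: 8 mm shank, collar, 12 mm neck, cross barrel at the end. z along the shank towards the barrel; origin on the pivot at rest. It starts leaning to the clamp's -y by 0.7 to 1.1 rad from upright and stays at any lean (0.11 Nm). It slides out along its z by up to 18 mm against a spring: 5.6 N at rest, 0.7 N more per mm.
- barrel (a point): Centre of the steel cross barrel at the bolt's free end: a cylinder 18 mm in diameter, 28 mm long, lying along the clamp's x, 90 mm from the bolt's origin along z. Pinched by its flat ends from above, it turns between the pads as the bolt swings; it can creep in a weak grip.
- collar (a point): Centre of the underside of the flat steel collar (22 mm diameter, 6 mm thick), 28 mm below the barrel's centre along the bolt. It clears the lips of the closed lug at a draw of 10 mm or more; seated upright on the lug, the draw is 3 mm.
- tube: Loose steel tube, 42 mm outside diameter, 200 mm long with 54 mm flanges at both ends, 0.3 to 0.6 kg, lying in the clamp's saddle along the clamp's x. Origin: under the middle, at the tube's underside.
- jar0: Small clear jar with white cap, 40 mm diameter, 38 mm high, near the clamp, beyond the hinge side. Leave alone.
- jar1: Second such jar, near the clamp, nearer the robot. Leave alone.
- wrench: Steel wrench, 160 mm long, lying near the clamp. Leave alone.
- tape: Roll of yellow tape, 90 mm diameter, 18 mm high. Leave alone.
- mouse: Black computer mouse on its mat, 60 mm diameter, 32 mm high. Leave alone.
- pot: White ceramic cup, 70 mm diameter, 90 mm high. Leave alone.
There are look-alikes about, which are no part of the job. Several things have the shape of the tube; the one meant has the colours described above. Of the things that look like the clamp, the smaller one is meant.

How it is judged:
By the outcome, as a careful person would: the job done as asked, in the order asked, and still so for the second after the job is handed in, with the robot touching nothing.
It also fails if it takes over 67 s, if anything falls off the work surface, if the arm or the gripper's body presses on something with over 40 N, if the wrist force passes 120 N, or if a joint passes its speed limit or range.

## Working session

There is one attempt and no reset: what is moved stays moved. The work goes in short steps, Python scripts to look and compute and a tool call to move; the robot and the scene stay as the last step left them, time stands still between calls to the robot, and variables do not carry over. Pictures are saved under pics/ and viewed, at most 13 in all, crops included, and the job is handed in when it is done.

Besides the shell and the picture viewer there is one more tool, called as a command line: name --argument value ..., lists and objects as JSON in quotes. carry_out: Moves the arm, as the interface text tells. Its arguments: {"type":"object","properties":{"jaw":{"type":"array","items":{"type":"number"}},"offset":{"type":"array","items":{"type":"array","items":{"type":"number"}}},"twist":{"type":"array","items":{"type":"array","items":{"type":"number"}}},"newtons":{"type":"number"}},"required":["jaw","offset","twist"]}

```bash
mkdir -p pics
python3 - <<'E'
from station import *
import cv2,numpy as np
s=get_state();print(s)
for c in("side","top"):
    p,d=read_camera(c);cv2.imwrite(f"pics/{c}0.png",p);np.savez(f"pics/{c}0.npz",d=d)
    for n in("clamp","flap","hinge","lug","pivot","barrel","collar","tube","bolt"):
        for r in spot_point(n,c)[:3]:print(c,n,np.round(r["xyz"],4),round(r["confidence"],2))
m=camera_model("top");print({k:np.round(v,3).tolist() for k,v in m.items()})
E
```

```text
{'time_s': 0.0, 'q': array([-1.26100793e+00,  3.20321378e-01,  1.56569139e+00, -2.66517312e-06,
        1.25740643e+00, -2.00163172e-02]), 'qvel': array([-0.0007322 , -0.00102228, -0.00178853,  0.00019704, -0.00175355,
        0.00060947]), 'joint_torque': array([-2.04785851e-03, -4.15531397e+01, -2.34163642e+01, -2.03946556e-06,
        8.36580206e-03,  2.40667407e-05]), 'ee_pos': array([ 0.18606825, -0.54357211,  0.24146052]), 'eef_rot': array([ 9.86433910e-01,  1.64156351e-01, -1.33112069e-04, -9.03521036e-04]), 'contact_force': array([0.4557885 , 0.68400221, 0.29097109]), 'ft_torque': array([ 0.01919957, -0.02217326, -0.00571344]), 'grasp_force': 0.0, 'opening': 0.9981768778899753}
side clamp [ 0.5076 -0.0812  0.0006] 0.97
side clamp [ 0.1719 -0.3006  0.0008] 0.82
side flap [ 0.1666 -0.2446  0.13  ] 0.89
side flap [ 0.514  -0.0435  0.1012] 0.73
side hinge [ 0.5142 -0.0391  0.1007] 0.96
side hinge [ 0.1669 -0.2444  0.1344] 0.75
side hinge [ 6.248e-01 -2.151e-01  4.000e-04] 0.5
side lug [ 0.1835 -0.37    0.146 ] 0.62
side lug [ 0.5167 -0.0068  0.1907] 0.57
side pivot [ 0.5031 -0.13
[... 541 characters left out ...]
 0.8
top lug [ 0.5183 -0.0104  0.1906] 0.81
top lug [ 0.5134 -0.0398  0.0987] 0.71
top lug [ 0.1838 -0.3687  0.1478] 0.66
top pivot [ 0.1816 -0.3699  0.0649] 0.98
top pivot [ 0.5129 -0.0389  0.0962] 0.58
top pivot [ 0.5003 -0.1373  0.0415] 0.56
top barrel [ 0.4932 -0.2096  0.097 ] 0.57
top barrel [ 0.1821 -0.3713  0.18  ] 0.54
top collar [ 0.1814 -0.3673  0.1422] 0.69
top collar [ 0.4929 -0.183   0.0823] 0.5
top tube [ 0.5007 -0.0803  0.079 ] 0.66
top tube [ 0.7852  0.0067 -0.0013] 0.59
top bolt [ 0.1816 -0.3709  0.0621] 0.6
{'fx': 444.888, 'fy': 444.888, 'cx': 318.691, 'cy': 240.071, 'R': [[-0.021, -1.0, -0.004], [-0.997, 0.021, -0.075], [0.075, 0.002, -0.997]], 't': [-0.033, 0.489, 1.341]}
```

View pics/side0.png

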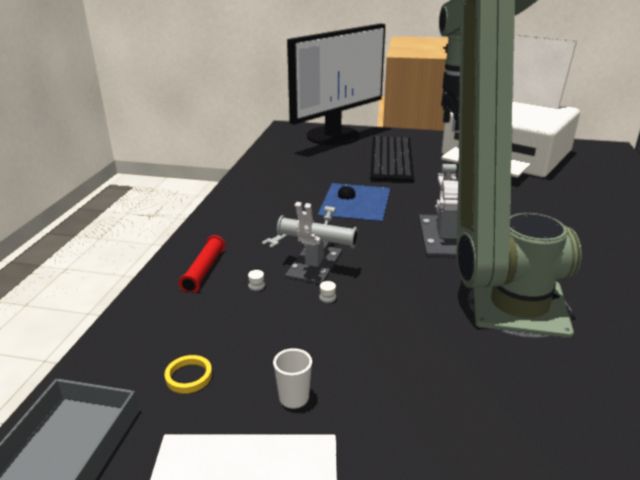

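View pics/top0.png

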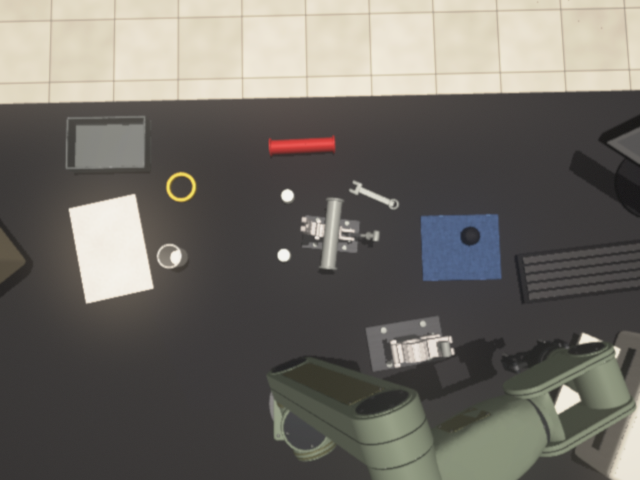

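The pictures show two clamps: the small one at top (330,235) / side (315,245), holding the steel tube, and the bigger look-alike at top (408,345) / side (445,215). They also show a red tube at top (302,146) / side (203,262) and the steel tube at top (332,235). I choose the small clamp and the steel tube. The jars are at top (287,196) and (284,255), and the wrench is at (373,195).

```bash
cat > h.py <<'E'
from station import *
import cv2,numpy as np
from scipy.spatial.transform import Rotation as R
def cloud(c,d):
    m=camera_model(c);v,u=np.mgrid[:480,:640]
    P=np.stack([(u-m["cx"])/m["fx"]*d,(v-m["cy"])/m["fy"]*d,d],-1)
    return (P-m["t"])@np.array(m["R"])
E
python3 - <<'E'
from h import *
ims=[]
for c,(u,v) in(("side",(310,240)),("top",(335,230))):
    p,d=read_camera(c)
    ims.append(cv2.resize(p[v-60:v+60,u-80:u+80],(400,300),interpolation=cv2.INTER_CUBIC))
    X=cloud(c,d)
    for n in("tube","clamp","flap","bolt"):
        for r in trace(n,c)[:3]:
            k=r["pixels"]&(d>0);q=X[k]
            if len(q)<10: continue
            e=np.median(q,0)
            if np.linalg.norm(e[:2]-[.507,-.08])>.15: continue
            if n=="tube":
                q=q[q[:,2]>.085]; w=cv2.fitLine(q.astype(np.float32),cv2.DIST_HUBER,0,.01,.01).ravel();print(c,n,np.round(w,3),'ztop',np.percentile(q[:,2],[50,95,99]).round(4),'ang',np.arctan2(w[1],w[0]))
            print(c,n,len(q),np.round(e,3),np.round(q.min(0),3),np.round(q.max(0),3))
    for n in("jar0","wrench","mouse"):
        for r in boxes_of(n,c)[:3]:print(c,n,np.round(r["xyz"],3),round(r["confidence"],2))
cv2.imwrite("pics/crop1.png",np.hstack(ims))
E
```

```text
side tube [ 0.993 -0.114  0.038  0.488 -0.064  0.112] ztop [0.113  0.1239 0.127 ] ang -0.11476585
side tube 1053 [ 0.474 -0.066  0.112] [ 0.397 -0.115  0.085] [ 0.602 -0.038  0.131]
side clamp 2323 [ 0.504 -0.042  0.019] [ 0.448 -0.431 -0.002] [0.621 0.06  0.215]
side flap 546 [ 0.514 -0.008  0.16 ] [ 0.494 -0.373  0.004] [0.6   0.005 0.215]
side bolt 98 [ 0.491 -0.197  0.098] [ 0.477 -0.213  0.078] [ 0.501 -0.173  0.112]
side jar0 [0.44  0.076 0.03 ] 0.8
side jar0 [0.622 0.062 0.026] 0.71
side jar0 [ 0.475 -0.064  0.11 ] 0.21
side wrench [ 0.505 -0.038  0.022] 0.65
side wrench [ 0.642 -0.166  0.006] 0.49
side mouse [ 0.493 -0.486  0.024] 0.67
side mouse [ 0.502 -0.036  0.022] 0.29
top tube [ 0.991 -0.133  0.011  0.479 -0.078  0.119] ztop [0.1174 0.1238 0.1273] ang -0.13303433
top tube 1032 [ 0.5   -0.079  0.117] [ 0.398 -0.113  0.092] [ 0.6   -0.049  0.129]
top clamp 1499 [ 0.499 -0.105  0.014] [ 0.447 -0.225 -0.008] [0.565 0.008 0.218]
top flap 253 [ 0.514 -0.019  0.152] [ 0.496 -0.046 -0.001] [0.558 0.007 0.218]
top jar0 [0.442 0.062 0.042] 0.5
top jar0 [0.62  0.05  0.035] 0.43
top wrench [ 0.5   -0.102  0.009] 0.64
top wrench [ 0.63  -0.21   0.005] 0.61
top mouse [ 0.492 -0.501  0.028] 0.59
```

View pics/crop1.png

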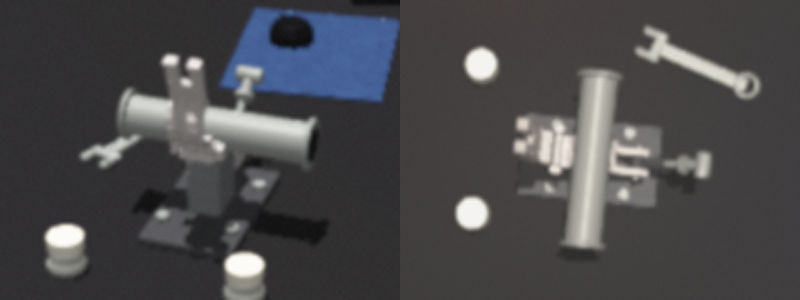

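The crop confirms the choice: the small clamp with the open pink-grey flap and the bolt leaning to the right, at top (700,163) in the crop. Clamp yaw is about -0.128 and the origin about (0.5075, -0.080). I now rotate and rise so that tool x is clamp y and tool y is clamp x.

carry_out --jaw '[0, 0, 0, 0, 0, 0, 0, 0, 0, 0, 0, 0]' --newtons 40 --offset '[[0, 0, -9], [0, 0, -9], [0, 0, -9], [0, 0, -9], [0, 0, -9], [0, 0, -9], [0, 0, -9], [0, 0, -9], [0, 0, -9], [0, 0, -9], [0, 0, -9], [0, 0, -9]]' --twist '[[0, 0, -0.0928], [0, 0, -0.0928], [0, 0, -0.0928], [0, 0, -0.0928], [0, 0, -0.0928], [0, 0, -0.0928], [0, 0, -0.0928], [0, 0, -0.0928], [0, 0, -0.0928], [0, 0, -0.0928], [0, 0, -0.0928], [0, 0, -0.0928]]'

```text
time_s: 2.8
ee_pos: [0.1862, -0.544, 0.3508]
eef_rot: [0.749, 0.662, -0.0, 0.0]
contact_force: [0.1, -0.3, -0.3]
opening: 0.001
grasp_force: 0.0
```

carry_out --jaw '[0, 0, 0, 0, 0, 0, 0, 0, 0, 0, 0, 0]' --offset '[[27, 20, 0], [27, 20, 0], [27, 20, 0], [27, 20, 0], [27, 20, 0], [27, 20, 0], [27, 20, 0], [27, 20, 0], [27, 20, 0], [27, 20, 0], [27, 20, 0], [27, 20, 0]]' --twist '[[0, 0, 0], [0, 0, 0], [0, 0, 0], [0, 0, 0], [0, 0, 0], [0, 0, 0], [0, 0, 0], [0, 0, 0], [0, 0, 0], [0, 0, 0], [0, 0, 0], [0, 0, 0]]'

```text
time_s: 3.8
ee_pos: [0.4663, -0.2517, 0.3505]
eef_rot: [0.751, 0.661, 0.0, 0.0]
contact_force: [-0.0, -1.6, -0.5]
opening: 0.0
grasp_force: 0.0
```

```bash
cat >> h.py <<'E'
O=np.array([.5075,-.080,0]);YAW=-.128
def C(w): # world->clamp mm
    return np.round(R.from_euler('z',-YAW).apply(np.asarray(w)-O)*1000,1)
def tool():
    s=get_state();return C(s["ee_pos"]),s
def wcloud(d,s):
    m=camera_model("wrist");v,u=np.mgrid[:480,:640]
    P=np.stack([(u-m["cx"])/m["fx"]*d,(v-m["cy"])/m["fy"]*d,d],-1)
    T=np.array(m["tool_from_camera"]);P=P@T[:3,:3].T+T[:3,3]
    return R.from_quat(s["eef_rot"]).apply(P.reshape(-1,3)).reshape(P.shape)+s["ee_pos"]
E
python3 - <<'E'
from h import *
t,s=tool();print(t,s["q"].round(3))
p,d=read_camera("wrist");cv2.imwrite("pics/w1.png",p)
for n in("clamp","flap","hinge","lug","pivot","barrel","collar","tube","bolt"):
    for r in spot_point(n,"wrist")[:2]:print(n,C(r["xyz"]),round(r["confidence"],2))
for r in trace("tube","wrist")[:1]:
    q=wcloud(d,s)[r["pixels"]&(d>0)];q=q[q[:,2]>.09]
    print(len(q));w=cv2.fitLine(q.astype(np.float32),cv2.DIST_HUBER,0,.01,.01).ravel();print(w,C(q.min(0)),C(q.max(0)),np.arctan2(w[1],w[0]))
E
```

```text
[ -18.9 -175.6  350.5] [-0.517  0.198  1.463 -0.     1.48  -0.389]
clamp [-301.8 -257.1    0.8] 0.8
flap [-320.  -207.4  129.4] 0.75
flap [ 134.7 -123.7    0.2] 0.28
hinge [-319.1 -209.7  133.8] 0.71
lug [-284.1 -329.3  148.1] 0.78
pivot [-283.6 -325.9   63.9] 0.67
pivot [  3.4 -55.8  42.3] 0.66
barrel [   1.9 -128.3   95.7] 0.79
barrel [-280.4 -330.   177.9] 0.75
collar [-279.6 -330.2  141.3] 0.85
collar [   2.3 -105.6   83.4] 0.77
tube [-4.7 -2.6 79.7] 0.78
bolt [   1.9 -128.6   98.7] 0.71
0Traceback (most recent call last):
  File "<stdin>", line 8, in <module>
cv2.error: OpenCV(4.12.0) /io/opencv/modules/imgproc/src/linefit.cpp:102: error: (-215:Assertion failed) count > 0 in function 'fitLine3D_wods'
```

View pics/w1.png

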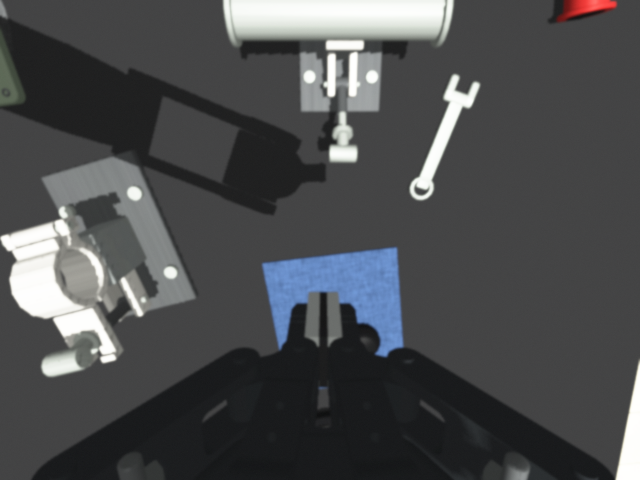

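The wrist view shows the bolt at (343,150) and the tube level at the top, so yaw and origin hold. Next I go over to the hinge side and down behind the flap.

carry_out --jaw '[0, 0, 0, 0, 0, 0, 0, 0, 0, 0, 0, 0]' --offset '[[24, 1.7, 0], [24, 1.7, 0], [24, 1.7, 0], [24, 1.7, 0], [24, 1.7, 0], [24, 1.7, 0], [24, 1.7, 0], [24, 1.7, 0], [24, 1.7, 0], [24, 1.7, 0], [24, 1.7, 0], [24, 1.7, 0]]' --twist '[[0, 0, 0], [0, 0, 0], [0, 0, 0], [0, 0, 0], [0, 0, 0], [0, 0, 0], [0, 0, 0], [0, 0, 0], [0, 0, 0], [0, 0, 0], [0, 0, 0], [0, 0, 0]]'

```text
time_s: 5.35
ee_pos: [0.5223, 0.0306, 0.3505]
eef_rot: [0.751, 0.66, 0.0, 0.0]
contact_force: [1.5, 0.4, 0.0]
opening: -0.001
grasp_force: 0.0
```

Run:
```python
from h import *
t,s=tool();print(t,s["q"].round(3))
p,d=read_camera("wrist");cv2.imwrite("pics/w2.png",p)
for n in("flap","hinge","lug","tube"):
    for r in spot_point(n,"wrist")[:2]:print(n,C(r["xyz"]),round(r["confidence"],2))
```

```text
[  0.6 111.6 350.5] [ 0.037  0.187  1.477 -0.     1.477  0.165]
flap [ 0.9 38.1 98. ] 0.87
flap [-317.2 -209.9  133.5] 0.58
hinge [-316.6 -210.6  132.4] 0.92
hinge [-1.9 42.5 98.2] 0.88
lug [  1.4  73.  186.7] 0.78
tube [-5.4 -1.  76.4] 0.84
tube [265.2 115.8   0. ] 0.82
```

View pics/w2.png

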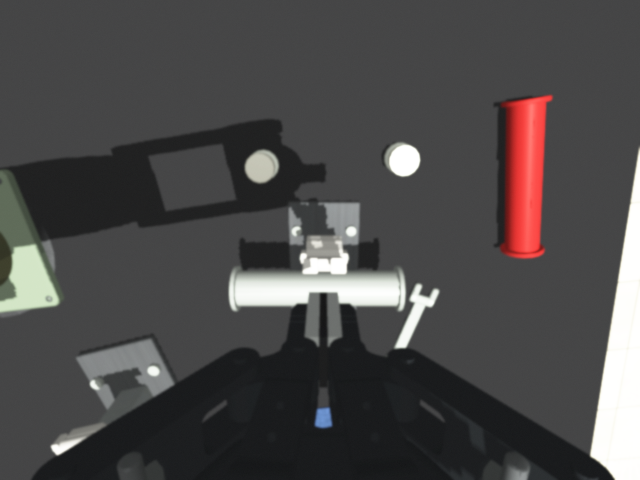

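The flap is at (325,255) with the jars beyond it, at (262,165) and (402,158). I descend behind it to a tip height of about 165 mm.

carry_out --jaw '[0, 0, 0, 0, 0, 0, 0, 0, 0, 0, 0, 0]' --offset '[[0, 0, 16], [0, 0, 16], [0, 0, 16], [0, 0, 16], [0, 0, 16], [0, 0, 16], [0, 0, 16], [0, 0, 16], [0, 0, 16], [0, 0, 16], [0, 0, 14], [0, 0, 0]]' --twist '[[0, 0, 0], [0, 0, 0], [0, 0, 0], [0, 0, 0], [0, 0, 0], [0, 0, 0], [0, 0, 0], [0, 0, 0], [0, 0, 0], [0, 0, 0], [0, 0, 0], [0, 0, 0]]'

```text
time_s: 6.6
ee_pos: [0.5203, 0.0285, 0.1738]
eef_rot: [0.751, 0.66, -0.002, -0.002]
contact_force: [-1.3, -0.5, 0.2]
opening: 0.001
grasp_force: 0.0
```

carry_out --jaw '[0, 0, 0, 0, 0, 0, 0, 0, 0, 0, 0, 0]' --offset '[[-6, 0, 0], [-6, 0, 0], [-6, 0, 0], [-5, 0, 0], [-5, 0, 0], [-5, 0, 0], [-5, 0, 0], [-5, 0, 0], [-5, 0, 0], [-4, 0, 0], [-4, 0, 0], [-4, 0, 0]]' --twist '[[0, 0, 0], [0, 0, 0], [0, 0, 0], [0, 0, 0], [0, 0, 0], [0, 0, 0], [0, 0, 0], [0, 0, 0], [0, 0, 0], [0, 0, 0], [0, 0, 0], [0, 0, 0]]'

```text
time_s: 7.6
ee_pos: [0.5146, -0.0293, 0.1767]
eef_rot: [0.751, 0.66, 0.001, -0.001]
contact_force: [0.1, 6.0, 5.1]
opening: -0.001
grasp_force: 3.8
```

Run:
```python
from h import *
t,s=tool();print(t)
f=np.r_[-1.38,np.linspace(-1.3,-.12,22)]
for i,a in enumerate(f):
    r=np.interp(a,[-1.4,-.3],[88,105])
    u=np.array([-np.cos(a),-np.sin(a)]);n=np.array([-np.sin(a),np.cos(a)])
    c=np.array([40,100])+r*u+10*n+[11,11]
    d=c-(t[1:] if i==0 else pc);pc=c
    print(round(a,2),c.round(1),'off',d[0].round(1),-d[1].round(1))
```

```text
[  0.6  51.2 176.7]
-1.38 [ 44.1 199.6] off -7.1 -22.9
-1.3 [ 36.7 200. ] off -7.4 -0.4
-1.24 [ 31.4 199.8] off -5.3 0.1
-1.19 [ 26.1 199.4] off -5.3 0.4
-1.13 [ 20.9 198.7] off -5.3 0.7
-1.08 [ 15.6 197.6] off -5.3 1.1
-1.02 [ 10.3 196.2] off -5.3 1.4
-0.96 [  5.1 194.5] off -5.2 1.7
-0.91 [-1.000e-01  1.925e+02] off -5.2 2.0
-0.85 [ -5.1 190.1] off -5.1 2.3
-0.79 [-10.1 187.5] off -5.0 2.7
-0.74 [-14.9 184.5] off -4.8 3.0
-0.68 [-19.6 181.2] off -4.7 3.3
-0.63 [-24.2 177.7] off -4.5 3.6
-0.57 [-28.5 173.8] off -4.4 3.9
-0.51 [-32.7 169.7] off -4.2 4.1
-0.46 [-36.6 165.2] off -3.9 4.4
-0.4 [-40.3 160.6] off -3.7 4.7
-0.34 [-43.8 155.7] off -3.5 4.9
-0.29 [-46.8 150.5] off -3.0 5.2
-0.23 [-48.9 144.9] off -2.1 5.6
-0.18 [-50.6 139.2] off -1.7 5.7
-0.12 [-52.  133.5] off -1.4 5.8
```

carry_out --jaw '[0, 0, 0, 0, 0, 0, 0, 0, 0, 0, 0, 0]' --offset '[[3, 0, -8], [0, 0, -8], [0, 0, -7], [-6, 0, 0], [-6, 0, 0], [-6, 0, 0], [-5, 0, 0], [-5, 0, 0.3], [-5, 0, 0.6], [-5, 0, 1], [-5.3, 0, 1.4], [-5.2, 0, 1.7]]' --twist '[[0, 0, 0], [0, 0, 0], [0, 0, 0], [0, 0, 0], [0, 0, 0], [0, 0, 0], [0, 0, 0], [0, 0, 0], [0, 0, 0], [0, 0, 0], [0, 0, 0], [0, 0, 0]]'

```text
time_s: 8.6
ee_pos: [0.5086, -0.0752, 0.194]
eef_rot: [0.751, 0.661, -0.0, -0.0]
contact_force: [0.4, 1.7, -0.7]
opening: -0.003
grasp_force: 1.3
```

carry_out --jaw '[0, 0, 0, 0, 0, 0, 0, 0, 0, 0]' --offset '[[-5.2, 0, 2], [-5.1, 0, 2.3], [-5, 0, 2.7], [-4.8, 0, 3], [-4.7, 0, 3.3], [-4.5, 0, 3.6], [-4.4, 0, 3.9], [-4.2, 0, 4.1], [-3.9, 0, 4.4], [-3.7, 0, 4.7]]' --twist '[[0, 0, 0], [0, 0, 0], [0, 0, 0], [0, 0, 0], [0, 0, 0], [0, 0, 0], [0, 0, 0], [0, 0, 0], [0, 0, 0], [0, 0, 0]]'

```text
time_s: 9.43
ee_pos: [0.5031, -0.1204, 0.1599]
eef_rot: [0.751, 0.661, -0.0, 0.0]
contact_force: [0.5, 1.2, 0.9]
opening: -0.004
grasp_force: 1.0
```

Run:
```python
from h import *
t,s=tool();print(t,s["contact_force"].round(1))
p,d=read_camera("side");cv2.imwrite("pics/s2.png",cv2.resize(p[150:290,220:400],(720,560)))
for n in("flap","hinge","lug","tube"):
    for r in spot_point(n,"side")[:2]:print(n,C(r["xyz"]),round(r["confidence"],2))
```

```text
[  0.8 -40.6 159.9] [0.5 1.2 0.9]
flap [  2.   37.6 101.7] 0.87
flap [-317.1 -205.5  128.4] 0.74
hinge [-317.8 -204.5  135. ] 0.92
lug [  1.  -40.7 147.1] 0.77
tube [-6.6 -4.3 74.8] 0.69
```

View pics/s2.png

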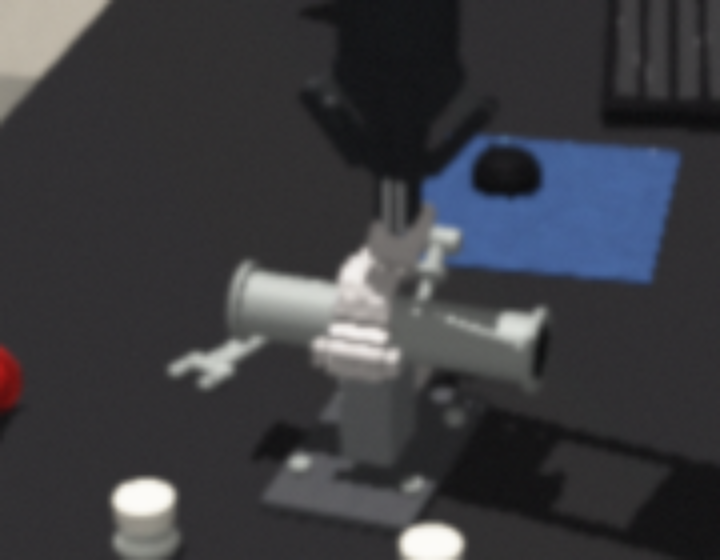

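The half is being swung down: the fingers bear on the lug at (400,235). I continue.

carry_out --jaw '[0, 0, 0, 0, 0, 0, 0, 0]' --offset '[[-3.5, 0, 4.8], [-3, 0, 5.2], [-2.2, 0, 5.3], [-1.8, 0, 4.5], [-1.4, 0, 4], [-1, 0, 3], [-0.5, 0, 2], [0, 0, 0]]' --twist '[[0, 0, 0], [0, 0, 0], [0, 0, 0], [0, 0, 0], [0, 0, 0], [0, 0, 0], [0, 0, 0], [0, 0, 0]]'

```text
time_s: 10.35
ee_pos: [0.5012, -0.1334, 0.131]
eef_rot: [0.751, 0.661, -0.0, -0.0]
contact_force: [-0.2, 0.8, -0.1]
opening: 0.001
grasp_force: 0.1
```

carry_out --jaw '[0, 0, 0, 0, 0, 0]' --offset '[[-0.4, 0, 1.5], [-0.3, 0, 1.2], [-0.3, 0, 1.2], [-0.2, 0, 1], [0, 0, 1], [0, 0, 0]]' --twist '[[0, 0, 0], [0, 0, 0], [0, 0, 0], [0, 0, 0], [0, 0, 0], [0, 0, 0]]'

```text
time_s: 10.85
ee_pos: [0.5011, -0.1344, 0.1255]
eef_rot: [0.751, 0.661, -0.0, 0.0]
contact_force: [-0.4, 0.6, 1.8]
opening: 0.004
grasp_force: 0.6
```

carry_out --jaw '[0, 0, 0, 0, 0]' --offset '[[0, 0, 0.6], [0, 0, 0.5], [0, 0, 0.5], [0, 0, 0.4], [0, 0, 0]]' --twist '[[0, 0, 0], [0, 0, 0], [0, 0, 0], [0, 0, 0], [0, 0, 0]]'

```text
time_s: 11.27
ee_pos: [0.5012, -0.1345, 0.1236]
eef_rot: [0.751, 0.661, -0.0, 0.0]
contact_force: [-1.1, 0.4, 2.4]
opening: 0.003
grasp_force: 1.3
```

carry_out --jaw '[0, 0, 0]' --offset '[[0, 0, 0.4], [0, 0, 0.4], [0, 0, 0]]' --twist '[[0, 0, 0], [0, 0, 0], [0, 0, 0]]'

```text
time_s: 11.52
ee_pos: [0.5011, -0.1346, 0.1228]
eef_rot: [0.751, 0.661, -0.0, 0.0]
contact_force: [-2.3, -1.3, 2.8]
opening: 0.002
grasp_force: 1.5
```

carry_out --jaw '[0, 0, 0, 0]' --offset '[[0, 0, 0.3], [0, 0, 0.3], [0, 0, 0.3], [0, 0, 0]]' --twist '[[0, 0, 0], [0, 0, 0], [0, 0, 0], [0, 0, 0]]'

```text
time_s: 11.85
ee_pos: [0.5012, -0.1346, 0.122]
eef_rot: [0.751, 0.661, -0.0, 0.0]
contact_force: [-1.9, -1.8, 3.2]
opening: -0.0
grasp_force: 1.8
```

carry_out --jaw '[0, 0, 0]' --offset '[[0, 0, 0.3], [0, 0, 0.3], [0, 0, 0]]' --twist '[[0, 0, 0], [0, 0, 0], [0, 0, 0]]'

```text
time_s: 12.1
ee_pos: [0.5013, -0.1345, 0.1214]
eef_rot: [0.751, 0.661, -0.0, 0.0]
contact_force: [-2.1, -1.8, 3.7]
opening: 0.001
grasp_force: 2.0
```

carry_out --jaw '[0, 0, 0]' --offset '[[0, 0, 0.3], [0, 0, 0.3], [0, 0, 0]]' --twist '[[0, 0, 0], [0, 0, 0], [0, 0, 0]]'

```text
time_s: 12.35
ee_pos: [0.5013, -0.1345, 0.1209]
eef_rot: [0.751, 0.661, -0.0, 0.0]
contact_force: [-2.2, -2.6, 5.3]
opening: -0.0
grasp_force: 2.7
```

carry_out --jaw '[0, 0, 0]' --offset '[[0, 0, 0.3], [0, 0, 0.2], [0, 0, 0]]' --twist '[[0, 0, 0], [0, 0, 0], [0, 0, 0]]'

```text
time_s: 12.6
ee_pos: [0.5013, -0.1346, 0.1208]
eef_rot: [0.751, 0.661, -0.0, 0.0]
contact_force: [-3.7, -3.1, 8.2]
opening: 0.003
grasp_force: 4.0
```

carry_out --jaw '[0, 0, 0]' --offset '[[0, 0, 0.3], [0, 0, 0.2], [0, 0, 0]]' --twist '[[0, 0, 0], [0, 0, 0], [0, 0, 0]]'

```text
time_s: 12.85
ee_pos: [0.5013, -0.1346, 0.1207]
eef_rot: [0.751, 0.661, 0.0, 0.0]
contact_force: [-2.9, -2.3, 10.4]
opening: 0.0
grasp_force: 5.2
```

carry_out --jaw '[0, 0, 0, 0]' --offset '[[0, 0, 0.2], [0, 0, 0.2], [0, 0, 0], [0, 0, 0]]' --twist '[[0, 0, 0], [0, 0, 0], [0, 0, 0], [0, 0, 0]]'

```text
time_s: 13.18
ee_pos: [0.5013, -0.1346, 0.1205]
eef_rot: [0.751, 0.661, 0.0, 0.001]
contact_force: [-4.6, -2.2, 11.9]
opening: 0.002
grasp_force: 6.1
```

carry_out --jaw '[0, 0, 0, 0, 0, 0, 0, 0, 0, 0, 0, 0]' --offset '[[0, 0, 0], [0, 0, 0], [0, 0, 0], [0, 0, 0], [0, 0, 0], [0, 0, 0], [0, 0, 0], [0, 0, 0], [0, 0, 0], [0, 0, 0], [0, 0, 0], [0, 0, 0]]' --twist '[[0, 0, 0], [0, 0, 0], [0, 0, 0], [0, 0, 0], [0, 0, 0], [0, 0, 0], [0, 0, 0], [0, 0, 0], [0, 0, 0], [0, 0, 0], [0, 0, 0], [0, 0, 0]]'

```text
time_s: 14.18
ee_pos: [0.5013, -0.1346, 0.1206]
eef_rot: [0.751, 0.661, 0.0, 0.001]
contact_force: [-4.3, -2.7, 13.1]
opening: -0.001
grasp_force: 6.1
```

carry_out --jaw '[0, 0, 0, 0, 0, 0, 0, 0, 0, 0, 0, 0]' --offset '[[0, 0, 0], [0, 0, 0], [0, 0, -0.7], [0, 0, -1], [0, 0, -3], [0, 0, -10], [0, 0, -15], [0, 0, -15], [0, 0, -15], [-12, 0, -15], [-12, 0, -15], [-12, 0, 0]]' --twist '[[0, 0, 0], [0, 0, 0], [0, 0, 0], [0, 0, 0], [0, 0, 0], [0, 0, 0], [0, 0, 0], [0, 0, 0], [0, 0, 0], [0, 0, 0], [0, 0, 0], [0, 0, 0]]'

```text
time_s: 15.18
ee_pos: [0.4985, -0.1707, 0.2124]
eef_rot: [0.75, 0.661, 0.002, 0.003]
contact_force: [0.7, 0.4, 0.6]
opening: 0.004
grasp_force: 0.0
```

Run:
```python
from h import *
t,s=tool();print(t,s["contact_force"].round(1))
for c in("wrist","top","side"):
    p,d=read_camera(c)
    if c=="wrist":cv2.imwrite("pics/w3.png",p)
    for n in("flap","lug","tube","barrel","collar","bolt","pivot"):
        for r in spot_point(n,c)[:2]:
            q=C(r["xyz"])
            if abs(q[0])<50 and abs(q[1])<180: print(c,n,q,round(r["confidence"],2))
```

```text
[  2.7 -91.1 212.4] [0.7 0.4 0.6]
wrist flap [-1.5 36.2 98.3] 0.8
wrist lug [  1.9 -57.6 104.8] 0.89
wrist barrel [   0.6 -130.9   97.4] 0.6
wrist collar [  -0.4 -106.9   84.8] 0.8
wrist bolt [-4.6 39.1 98.4] 0.36
wrist pivot [  4.4 -55.5  44.1] 0.8
top lug [  3.1 -56.7 109.5] 0.8
top tube [-8.2 -1.1 79.9] 0.98
top pivot [ -0.9 -55.5  43. ] 0.9
side flap [-1.000e-01  3.800e+01  1.001e+02] 0.73
side lug [  3.  -54.6 108.5] 0.75
side tube [-6.5 -5.4 77.8] 0.95
side barrel [   3.1 -128.6  100.4] 0.5
side collar [  -2.  -104.7   82.5] 0.64
side bolt [ 1.4 -0.4 -0.8] 0.2
side pivot [ -0.2 -59.9  45.2] 0.67
```

View pics/w3.png

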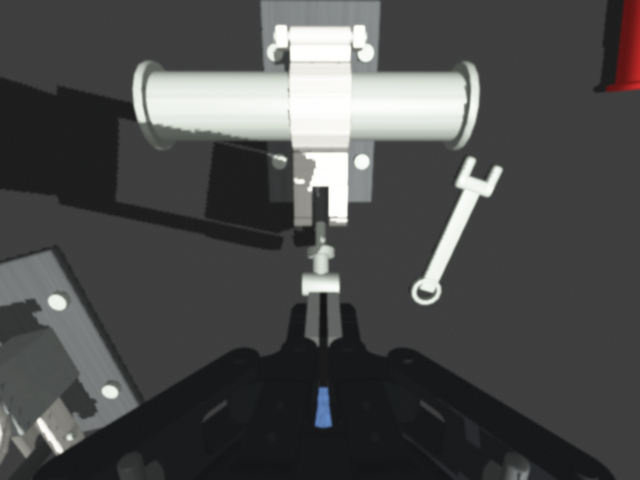

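The flap is now closed on the tube (lug slot at (322,185)), with the bolt's barrel at (321,284), in line with the jaw. I open the jaw and go over the barrel.

carry_out --jaw '[50, 50, 50, 50, 50, 50, 50, 50, 50, 50, 50, 50]' --offset '[[-12, -1, 0], [-13, 0, 0], [-13, 0, 8], [0, 0, 12], [0, 0, 12], [0, 0, 12], [0, 0, 10], [0, 0, 8], [0, 0, 0], [0, 0, 0], [0, 0, 0], [0, 0, 0]]' --twist '[[0, 0, 0], [0, 0, 0], [0, 0, 0], [0, 0, 0], [0, 0, 0], [0, 0, 0], [0, 0, 0], [0, 0, 0], [0, 0, 0], [0, 0, 0], [0, 0, 0], [0, 0, 0]]'

```text
time_s: 17.38
ee_pos: [0.4913, -0.2079, 0.1477]
eef_rot: [0.751, 0.661, 0.0, 0.001]
contact_force: [0.7, -0.2, -0.0]
opening: 0.585
grasp_force: 0.0
```

Run:
```python
from h import *
t,s=tool();print(t,s["contact_force"].round(1),s["opening"],R.from_quat(s["eef_rot"]).as_matrix().round(3)[:,2])
p,d=read_camera("wrist");cv2.imwrite("pics/w4.png",p)
X=wcloud(d,s)
for n in("barrel","collar"):
    for r in spot_point(n,"wrist")[:2]: print(n,C(r["xyz"]),round(r["confidence"],2))
Q=R.from_euler('z',-YAW).apply((X.reshape(-1,3)-O))*1000
k=(abs(Q[:,0])<25)&(Q[:,1]<-112)&(Q[:,1]>-150)&(Q[:,2]>75)&(Q[:,2]<115)
print(k.sum(),Q[k].min(0),Q[k].max(0),np.median(Q[k],0))
```

```text
[   0.3 -128.9  147.7] [ 0.7 -0.2 -0. ] 0.5848061356418884 [ 0.001 -0.001 -1.   ]
barrel [   1.5 -130.7   97.4] 0.68
collar [   1.3 -106.5   84.9] 0.73
collar [   0.9 -131.5   98.2] 0.63
1980 [ -12.59466813 -136.08393921   78.15668592] [  15.34309944 -112.0545141   108.66413408] [   1.14416113 -123.14412456  104.77338531]
```

View pics/w4.png

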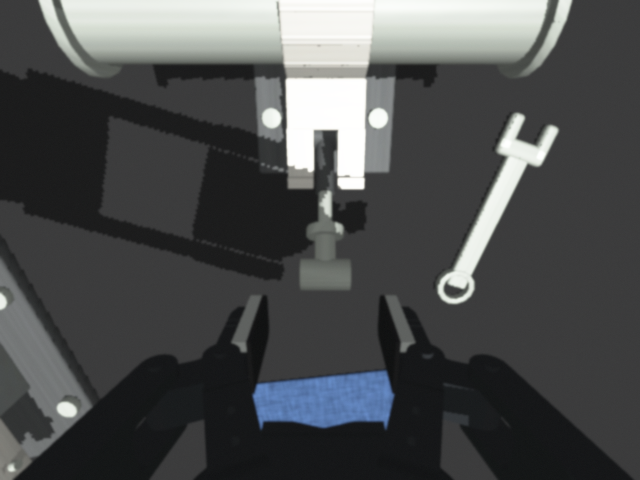

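The barrel is at (325,274), centred between the pads at (255,320) and (390,320). I descend and close.

carry_out --jaw '[50, 50, 50, 50, 50, 50, 50, 50]' --offset '[[-0.5, 1, 8], [0, 0, 10], [0, 0, 10], [0, 0, 10], [0, 0, 10], [0, 0, 6], [0, 0, 3], [0, 0, 0]]' --twist '[[0, 0, 0], [0, 0, 0], [0, 0, 0], [0, 0, 0], [0, 0, 0], [0, 0, 0], [0, 0, 0], [0, 0, 0]]'

```text
time_s: 18.2
ee_pos: [0.4913, -0.208, 0.089]
eef_rot: [0.751, 0.661, -0.0, -0.001]
contact_force: [0.1, -0.1, -0.2]
opening: 0.582
grasp_force: 0.0
```

carry_out --jaw '[20, 20, 20, 20, 20, 20, 20, 20, 20, 20]' --newtons 90 --offset '[[0, 0, 0], [0, 0, 0], [0, 0, 0], [0, 0, 0], [0, 0, 0], [0, 0, 0], [0, 0, 0], [0, 0, 0], [0, 0, 0], [0, 0, 0]]' --twist '[[0, 0, 0], [0, 0, 0], [0, 0, 0], [0, 0, 0], [0, 0, 0], [0, 0, 0], [0, 0, 0], [0, 0, 0], [0, 0, 0], [0, 0, 0]]'

```text
time_s: 19.03
ee_pos: [0.4922, -0.2086, 0.0904]
eef_rot: [0.751, 0.661, 0.0, 0.001]
contact_force: [0.7, -1.6, 2.8]
opening: 0.309
grasp_force: 88.9
```

carry_out --jaw '[20, 20, 20, 20, 20, 20, 20, 20, 20, 20]' --offset '[[-1.3, 0, -0.9], [-1.3, 0, -0.9], [-1.3, 0, -0.9], [-1.3, 0, -0.9], [-1.3, 0, -0.9], [-1.3, 0, -0.9], [-1.3, 0, -0.9], [-1.3, 0, -0.9], [-1.3, 0, -0.9], [0, 0, 0]]' --twist '[[0, 0, 0], [0, 0, 0], [0, 0, 0], [0, 0, 0], [0, 0, 0], [0, 0, 0], [0, 0, 0], [0, 0, 0], [0, 0, 0], [0, 0, 0]]'

```text
time_s: 19.87
ee_pos: [0.4906, -0.2167, 0.0965]
eef_rot: [0.752, 0.66, 0.002, -0.003]
contact_force: [7.2, 9.7, -6.8]
opening: 0.31
grasp_force: 88.9
```

Run:
```python
from h import *
t,s=tool();f=R.from_euler('z',-YAW).apply(s["contact_force"]);print(t,f.round(1),s["opening"],s["grasp_force"])
read_camera("side")
for n in("barrel","collar","lug"):
    for r in spot_point(n,"side")[:2]: print(n,C(r["xyz"]),round(r["confidence"],2))
```

```text
[   0.7 -137.7   96.5] [ 5.9 10.6 -6.8] 0.30987721991828004 88.8685691356659
barrel [-285.2 -330.   179.2] 0.58
barrel [  -0.6 -133.7  102.1] 0.5
collar [-288.5 -330.8  140.1] 0.65
collar [  -1.1 -112.2   89.1] 0.63
lug [  1.4 -52.1 109.5] 0.94
lug [-283.7 -330.1  145.6] 0.62
```

Run:
```python
import numpy as np
th=np.linspace(.944,.15,25);pc=None
for i,a in enumerate(th):
    r=np.interp(i,[0,4],[104.3,107.5]); c=r*np.array([-np.sin(a),np.cos(a)])
    if i: d=c-pc; print(i,round(a,2),d[0].round(1),-d[1].round(1))
    pc=c
```

```text
1 0.91 1.4 -3.3
2 0.88 1.6 -3.2
3 0.84 1.7 -3.2
4 0.81 1.8 -3.2
5 0.78 2.5 -2.5
6 0.75 2.6 -2.5
7 0.71 2.7 -2.4
8 0.68 2.7 -2.3
9 0.65 2.8 -2.2
10 0.61 2.9 -2.1
11 0.58 2.9 -2.0
12 0.55 3.0 -1.9
13 0.51 3.1 -1.8
14 0.48 3.1 -1.7
15 0.45 3.2 -1.6
16 0.41 3.2 -1.5
17 0.38 3.3 -1.4
18 0.35 3.3 -1.3
19 0.32 3.4 -1.2
20 0.28 3.4 -1.0
21 0.25 3.4 -0.9
22 0.22 3.5 -0.8
23 0.18 3.5 -0.7
24 0.15 3.5 -0.6
```

carry_out --jaw '[20, 20, 20, 20, 20, 20, 20, 20, 20, 20, 20, 20]' --offset '[[1.4, 0.3, -3.3], [1.6, 0.3, -3.2], [1.7, 0, -3.2], [1.8, 0, -3.2], [2.5, 0, -2.5], [2.6, 0, -2.5], [2.7, 0, -2.4], [2.7, 0, -2.3], [2.8, 0, -2.2], [2.9, 0, -2.1], [2.9, 0, -2.0], [3.0, 0, -1.9]]' --twist '[[0, 0, 0], [0, 0, 0], [0, 0, 0], [0, 0, 0], [0, 0, 0], [0, 0, 0], [0, 0, 0], [0, 0, 0], [0, 0, 0], [0, 0, 0], [0, 0, 0], [0, 0, 0]]'

```text
time_s: 21.07
ee_pos: [0.4936, -0.1905, 0.1256]
eef_rot: [0.751, 0.661, -0.001, -0.002]
contact_force: [5.5, 0.6, -16.4]
opening: 0.303
grasp_force: 89.4
```

```bash
cat >> h.py <<'E'
def bolt():
    t,s=tool();f=R.from_euler('z',-YAW).apply(s["contact_force"])
    v=t[1:]+[56,7.6-45];print(t,f.round(1),s["opening"].round(3),s["grasp_force"].round(1),'r',np.hypot(*v).round(1),'th',np.arctan2(-v[0],v[1]).round(3),'time',s["time_s"])
E
python3 - <<'E'
from h import *
bolt()
E
```

```text
Traceback (most recent call last):
  File "h.py", line 20, in bolt
    v=t[1:]+[56,7.6-45];print(t,f.round(1),s["opening"].round(3),s["grasp_force"].round(1),'r',np.hypot(*v).round(1),'th',np.arctan2(-v[0],v[1]).round(3),'time',s["time_s"])
                                           ^^^^^^^^^^^^^^^^^^
AttributeError: 'float' object has no attribute 'round'
```

carry_out --jaw '[20, 20, 20, 20, 20, 20, 20, 20, 20, 20, 20, 20]' --offset '[[3.1, 0, -1.8], [3.1, 0, -1.7], [3.2, 0, -1.6], [3.2, 0, -1.5], [3.3, 0, -1.4], [3.3, 0, -1.3], [3.4, 0, -1.2], [3.4, 0, -1], [3.4, 0, -0.9], [3.5, 0, -0.8], [3.5, 0, -0.7], [3.5, 0, -0.6]]' --twist '[[0, 0, 0], [0, 0, 0], [0, 0, 0], [0, 0, 0], [0, 0, 0], [0, 0, 0], [0, 0, 0], [0, 0, 0], [0, 0, 0], [0, 0, 0], [0, 0, 0], [0, 0, 0]]'

```text
time_s: 22.07
ee_pos: [0.4986, -0.1528, 0.1404]
eef_rot: [0.75, 0.661, -0.002, -0.001]
contact_force: [3.9, -5.9, -16.1]
opening: 0.305
grasp_force: 89.3
```

```bash
sed -i 's/s\["opening"\].round(3),s\["grasp_force"\].round(1)/s["opening"],s["grasp_force"]/' h.py
python3 - <<'E'
from h import *
bolt()
read_camera("side")
for n in("barrel","collar","lug","tube"):
    for r in spot_point(n,"side")[:2]: print(n,C(r["xyz"]),round(r["confidence"],2))
E
```

```text
[  0.4 -73.3 140.4] [  4.6  -5.4 -16.1] 0.30516079807589525 89.29017663002014 r 104.4 th 0.166 time 22.0667
barrel [-283.3 -328.4  179.3] 0.6
barrel [  1.2 -77.4 144.5] 0.56
collar [-289.1 -331.   139.5] 0.64
lug [-285.6 -331.7  146.6] 0.9
lug [  1.6 -51.9 110.2] 0.67
tube [265.5 116.   -0.9] 0.81
tube [-6.6 -0.3 76.1] 0.58
```

carry_out --jaw '[20, 20, 20, 20, 20, 20, 20, 20]' --offset '[[3.5, 0, -0.5], [3.5, 0, -0.3], [3, 0, -0.2], [2.5, 0, -0.1], [2, 0, 0], [1.5, 0, 0], [1, 0, 0], [0, 0, 0]]' --twist '[[0, 0, 0], [0, 0, 0], [0, 0, 0], [0, 0, 0], [0, 0, 0], [0, 0, 0], [0, 0, 0], [0, 0, 0]]'

```text
time_s: 22.98
ee_pos: [0.5007, -0.1365, 0.1418]
eef_rot: [0.75, 0.661, -0.002, -0.0]
contact_force: [4.0, -6.1, -13.4]
opening: 0.299
grasp_force: 89.3
```

Run:
```python
from h import *
bolt()
for c in("wrist","side"):
  p,d=read_camera(c)
  if c=="wrist": a=p
  for n in("barrel","collar","lug","tube"):
    for r in spot_point(n,c)[:2]:
        if abs(C(r["xyz"])[0])<50: print(c,n,C(r["xyz"]),round(r["confidence"],2))
cv2.imwrite("pics/m5.png",np.hstack([cv2.resize(a,(400,300)),cv2.resize(p[170:275,245:385],(400,300),interpolation=cv2.INTER_CUBIC)]))
```

```text
[  0.5 -56.9 141.8] [  4.7  -5.5 -13.4] 0.2994948591519547 89.2548680305481 r 104.4 th 0.009 time 22.9833
wrist barrel [ -1.4 -67.  144.2] 0.75
wrist collar [ -0.6 -60.8 117.6] 0.72
wrist collar [  0.3  37.1 100.1] 0.34
wrist lug [  1.8 -58.5 106.1] 0.73
side barrel [  3.1 -62.7 145.9] 0.42
side collar [ -1.  -56.6 120.5] 0.53
side tube [-4.2 -1.5 78. ] 0.76
```

View pics/m5.png

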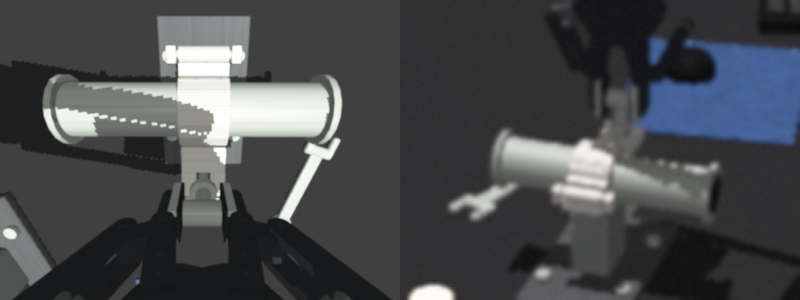

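The bolt stands in the slot: barrel at (205,212) in the left view, with the collar over the lug. I nudge it a little inward and ease it down slowly.

carry_out --jaw '[20, 20, 20, 20, 20, 20, 20, 20, 20, 20, 20, 20]' --offset '[[0.6, 0, 0], [0.6, 0, 0], [0, 0, 0.7], [0, 0, 0.8], [0, 0, 0.8], [0, 0, 0.8], [0, 0, 0.8], [0, 0, 0.8], [0, 0, 0.8], [0, 0, 0.7], [0, 0, 0.6], [0, 0, 0]]' --twist '[[0, 0, 0], [0, 0, 0], [0, 0, 0], [0, 0, 0], [0, 0, 0], [0, 0, 0], [0, 0, 0], [0, 0, 0], [0, 0, 0], [0, 0, 0], [0, 0, 0], [0, 0, 0]]'

```text
time_s: 24.48
ee_pos: [0.5009, -0.1356, 0.1356]
eef_rot: [0.75, 0.661, -0.002, 0.0]
contact_force: [2.6, -6.7, -10.6]
opening: 0.302
grasp_force: 89.8
```

Run:
```python
from h import *
bolt()
for c in("wrist","side"):
  p,d=read_camera(c)
  for n in("barrel","collar"):
    for r in spot_point(n,c)[:2]:
        if abs(C(r["xyz"])[0])<50: print(c,n,C(r["xyz"]),round(r["confidence"],2))
```

```text
[  0.6 -56.  135.6] [  3.4  -6.3 -10.6] 0.30153384386010174 89.76208806037903 r 98.2 th -0.0 time 24.4833
wrist barrel [  1.3 -65.9 136.8] 0.82
wrist collar [ -1.9 -60.5 110.3] 0.58
side barrel [  3.4 -61.2 139. ] 0.44
side collar [  1.4 -59.7 110.9] 0.45
```

Run:
```python
from h import *
bolt();t,s=tool()
p,d=read_camera("wrist");X=wcloud(d,s)
Q=(R.from_euler('z',-YAW).apply((X.reshape(-1,3)-O))*1000).reshape(X.shape)
k=(abs(Q[...,0])<11)&(Q[...,1]<-40)&(Q[...,1]>-95)&(Q[...,2]>100)&(Q[...,2]<152)
q=Q[k]
for y in np.arange(-84,-40,2):
    a=q[abs(q[:,1]-y)<1]
    if len(a):
        h=a[abs(a[:,0]-.5)<2.5][:,2]; print(y,len(a),a[:,2].max().round(1),np.median(a[:,2]).round(1),h.max().round(1) if len(h) else 0, a[:,0].min().round(1),a[:,0].max().round(1))
ys,xs=np.where(k);y0,x0=ys.min()-25,xs.min()-50
cv2.imwrite("pics/w6.png",cv2.resize(p[y0:ys.max()+40,x0:xs.max()+50],(700,500),interpolation=cv2.INTER_CUBIC))
```

```text
[  0.6 -55.9 135.7] [  2.1  -6.9 -10.2] 0.30542343982713116 89.74341988563538 r 98.3 th -0.001 time 24.7833
-70 55 144.4 143.6 144.3 -11.0 10.7
-68 65 146.2 145.5 146.2 -11.0 10.5
-66 194 147.4 146.2 147.0 -11.0 10.9
-64 240 148.0 146.8 147.8 -10.9 10.8
-62 314 148.6 146.9 148.0 -10.9 10.8
-60 354 148.3 146.4 148.0 -11.0 10.7
-58 559 148.3 145.0 147.6 -10.9 11.0
-56 816 146.4 130.7 146.3 -10.9 11.0
-54 824 144.8 138.8 144.1 -11.0 11.0
-52 240 140.3 114.9 118.2 -10.7 10.8
-50 216 118.0 109.8 118.0 -10.7 10.8
-48 149 110.6 109.1 110.1 -10.7 10.7
-46 171 110.7 109.2 110.0 -10.6 10.7
-44 160 110.5 109.1 110.1 -11.0 10.7
-42 173 111.4 109.0 111.4 -11.0 11.0
```

View pics/w6.png

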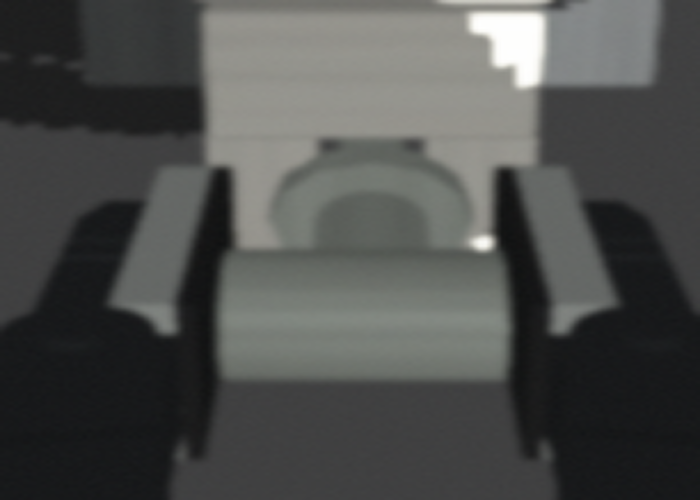

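The barrel crept about 5.5 mm outward in the grip, so the bolt still leans about 0.06. The collar is about 2 mm above the lug, already behind the lips. I bring it upright with a small turn before seating it.

carry_out --jaw '[20, 20, 20, 20, 20, 20, 20, 20]' --offset '[[0.7, 0, 0], [0.8, 0, 0], [0.8, 0, 0], [0.8, 0, 0], [0.8, 0, 0], [0.6, 0, 0], [0.5, 0, 0], [0, 0, 0]]' --twist '[[0, -0.012, 0], [0, -0.012, 0], [0, -0.012, 0], [0, -0.012, 0], [0, -0.012, 0], [0, -0.012, 0], [0, 0, 0], [0, 0, 0]]'

```text
time_s: 25.5
ee_pos: [0.5016, -0.1304, 0.1357]
eef_rot: [0.75, 0.661, -0.029, 0.024]
contact_force: [3.3, -6.9, -8.9]
opening: 0.302
grasp_force: 89.7
```

```bash
cat >> h.py <<'E'
def look():
    bolt();t,s=tool()
    p,d=read_camera("wrist");X=wcloud(d,s)
    Q=(R.from_euler('z',-YAW).apply((X.reshape(-1,3)-O))*1000).reshape(-1,3)
    q=Q[(abs(Q[:,0]-.5)<10)&(Q[:,1]<-36)&(Q[:,1]>-95)&(Q[:,2]>100)&(Q[:,2]<155)]
    b=q[q[:,2]>136];top=b[b[:,2]>np.percentile(b[:,2],99)-2.5]
    print('barrel top z',np.percentile(b[:,2],99).round(1),'y',top[:,1].min().round(1),top[:,1].max().round(1))
    for y in np.arange(-56,-37,1):
        h=q[(abs(q[:,1]-y)<.5)&(abs(q[:,0]-.5)<2.5)][:,2]
        if len(h):print(y,np.median(h).round(1),end='; ')
    print('lug face',np.median(q[(q[:,1]>-46)&(q[:,1]<-38)][:,2]).round(1))
E
python3 -c "
from h import *
look()"
```

```text
[  0.6 -50.7 135.7] [ 4.2 -6.4 -8.9] 0.3019071107939024 89.65287566184998 r 98.4 th -0.054 time 25.5
barrel top z 148.3 y -62.0 -49.6
-56 147.5; -55 147.1; -54 146.9; -53 146.3; -52 127.4; -51 126.6; -50 142.5; -49 140.0; -48 138.6; -47 114.9; -46 113.4; -45 109.2; -44 108.8; -43 109.0; -42 109.2; -41 109.4; -40 109.3; -39 109.3; -38 109.4; lug face 109.1
```

carry_out --jaw '[20, 20, 20, 20, 20, 20]' --offset '[[0, 0, 0.3], [0, 0, 0.3], [0, 0, 0.3], [0, 0, 0.2], [0, 0, 0.2], [0, 0, 0]]' --twist '[[0, 0, 0], [0, 0, 0], [0, 0, 0], [0, 0, 0], [0, 0, 0], [0, 0, 0]]'

```text
time_s: 26.05
ee_pos: [0.5016, -0.1304, 0.1344]
eef_rot: [0.75, 0.661, -0.029, 0.024]
contact_force: [2.6, -6.0, -8.5]
opening: 0.301
grasp_force: 89.7
```

carry_out --jaw '[20, 20, 20, 20, 20]' --offset '[[0, 0, 0.3], [0, 0, 0.3], [0, 0, 0.2], [0, 0, 0.2], [0, 0, 0]]' --twist '[[0, 0, 0], [0, 0, 0], [0, 0, 0], [0, 0, 0], [0, 0, 0]]'

```text
time_s: 26.47
ee_pos: [0.5016, -0.1304, 0.134]
eef_rot: [0.75, 0.661, -0.029, 0.024]
contact_force: [1.4, -5.2, -5.1]
opening: 0.303
grasp_force: 90.2
```

```bash
python3 -c "
from h import *
look()"
```

```text
[  0.6 -50.8 134. ] [ 2.1 -5.  -5.1] 0.3034585735072675 90.24273633956909 r 96.7 th -0.054 time 26.4667
barrel top z 146.7 y -62.3 -50.1
-56 146.1; -55 145.7; -54 145.2; -53 144.7; -52 126.6; -51 124.5; -50 139.9; -49 138.8; -48 137.4; -47 113.8; -46 112.2; -45 109.2; -44 109.4; -43 109.2; -42 109.0; -41 109.2; -40 109.0; -39 109.5; -38 109.3; lug face 109.1
```

carry_out --jaw '[20, 20, 20, 20, 20]' --offset '[[0, 0, 0.3], [-0.2, 0, 0.3], [-0.2, 0, 0.1], [0, 0, 0], [0, 0, 0]]' --twist '[[0, 0, 0], [0, 0, 0], [0, 0, 0], [0, 0, 0], [0, 0, 0]]'

```text
time_s: 26.93
ee_pos: [0.5017, -0.1304, 0.134]
eef_rot: [0.75, 0.66, -0.028, 0.024]
contact_force: [0.7, -5.6, -3.5]
opening: 0.303
grasp_force: 90.4
```

carry_out --jaw '[20, 20, 20, 20]' --newtons 20 --offset '[[0, 0, 0], [0, 0, 0], [0, 0, 0], [0, 0, 0]]' --twist '[[0, 0, 0], [0, 0, 0], [0, 0, 0], [0, 0, 0]]'

```text
time_s: 27.27
ee_pos: [0.5017, -0.1304, 0.134]
eef_rot: [0.75, 0.66, -0.028, 0.024]
contact_force: [0.7, -6.1, -3.8]
opening: 0.303
grasp_force: 90.4
```

```bash
python3 -c "
from h import *
look()"
```

```text
[  0.7 -50.7 134. ] [ 1.5 -6.  -3.8] 0.3029700513257442 90.39612293243408 r 96.7 th -0.055 time 27.2667
barrel top z 146.7 y -62.3 -50.1
-56 145.7; -55 145.6; -54 145.5; -53 144.7; -52 127.1; -51 125.0; -50 140.8; -49 138.0; -48 137.0; -47 113.4; -46 111.7; -45 109.2; -44 109.0; -43 109.1; -42 109.1; -41 109.1; -40 108.9; -39 109.2; -38 109.4; lug face 109.1
```

The collar is seated: TCP z stays at 134.0 and the spring load has moved onto the lug. I let go gently.

carry_out --jaw '[26, 28, 30, 33, 37, 42, 47, 50, 50, 50, 50, 50]' --offset '[[0, 0, 0], [0, 0, 0], [0, 0, 0], [0, 0, 0], [0, 0, 0], [0, 0, 0], [0, 0, 0], [0, 0, 0], [0, 0, 0], [0, 0, 0], [0, 0, 0], [0, 0, 0]]' --twist '[[0, 0, 0], [0, 0, 0], [0, 0, 0], [0, 0, 0], [0, 0, 0], [0, 0, 0], [0, 0, 0], [0, 0, 0], [0, 0, 0], [0, 0, 0], [0, 0, 0], [0, 0, 0]]'

```text
time_s: 28.32
ee_pos: [0.5024, -0.1296, 0.1346]
eef_rot: [0.75, 0.66, -0.027, 0.024]
contact_force: [0.2, 0.5, -0.6]
opening: 0.584
grasp_force: 0.0
```

```bash
python3 -c "
from h import *
look()"
```

```text
[  1.3 -49.8 134.6] [ 0.1  0.5 -0.6] 0.5842375478066422 0.0 r 97.4 th -0.064 time 28.3167
barrel top z 146.7 y -62.1 -50.1
-56 146.0; -55 145.5; -54 145.2; -53 145.1; -52 129.1; -51 124.4; -50 141.1; -49 138.5; -48 137.4; -47 114.2; -46 112.0; -45 109.2; -44 109.4; -43 109.0; -42 109.0; -41 109.1; -40 109.0; -39 109.5; -38 109.3; lug face 109.2
```

Free; I retreat straight up and check.

carry_out --jaw '[50, 50, 50, 50, 50, 50, 50, 50, 50, 50, 50, 50]' --offset '[[0, 0, -5], [0, 0, -8], [0, 0, -10], [0, 0, -12], [0, 0, -12], [0, 0, -15], [-5, 0, -15], [-10, 0, -15], [-10, 0, -15], [-10, 0, -10], [-10, 0, 0], [0, 0, 0]]' --twist '[[0, 0, 0], [0, 0, 0], [0, 0, 0], [0, 0, 0], [0, 0, 0], [0, 0, 0], [0, 0, 0], [0, 0, 0], [0, 0, 0], [0, 0, 0], [0, 0, 0], [0, 0, 0]]'

```text
time_s: 29.37
ee_pos: [0.4978, -0.1673, 0.2554]
eef_rot: [0.751, 0.66, -0.027, 0.025]
contact_force: [0.5, -0.4, -0.0]
opening: 0.582
grasp_force: 0.0
```

Run:
```python
from h import *
t,s=tool();print(t,s["contact_force"].round(1))
for c in("wrist","top","side"):
  p,d=read_camera(c)
  if c=="wrist":
    a=p;X=wcloud(d,s)
    Q=(R.from_euler('z',-YAW).apply((X.reshape(-1,3)-O))*1000).reshape(-1,3)
    for lo,hi,nm in((112,122,'collar'),(134,150,'barrel')):
        q=Q[(abs(Q[:,0])<20)&(Q[:,1]<-38)&(Q[:,1]>-90)&(Q[:,2]>lo)&(Q[:,2]<hi)];print(nm,len(q),q.min(0).round(1),q.max(0).round(1),np.median(q,0).round(1))
  for n in("barrel","collar","lug","tube"):
    for r in spot_point(n,c)[:2]:
        if abs(C(r["xyz"])[0])<50: print(c,n,C(r["xyz"]),round(r["confidence"],2))
cv2.imwrite("pics/m7.png",np.hstack([cv2.resize(a,(400,300)),cv2.resize(p[170:275,245:385],(400,300),interpolation=cv2.INTER_CUBIC)]))
```

```text
[  1.5 -87.8 255.4] [ 0.5 -0.4 -0. ]
collar 317 [-16.2 -76.5 112. ] [ 18.6 -45.9 120.4] [  1.2 -51.8 114.4]
barrel 1012 [-12.7 -64.8 136.7] [ 15.1 -48.  148.1] [  1.3 -55.  144.6]
wrist barrel [  0.8 -57.1 132.5] 0.6
wrist collar [  0.  -58.1 112.3] 0.64
wrist lug [  2.1 -56.1 107. ] 0.57
top barrel [  1.  -59.7 137.4] 0.42
top collar [  0.7 -55.7 108. ] 0.42
top lug [  1.9 -60.5 108. ] 0.8
top tube [-7.8 -2.3 83. ] 0.72
side barrel [ -0.2 -55.6 135.1] 0.49
side collar [  0.5 -49.1 109.6] 0.42
side tube [-3.4 -2.6 75.5] 0.94
```

View pics/m7.png

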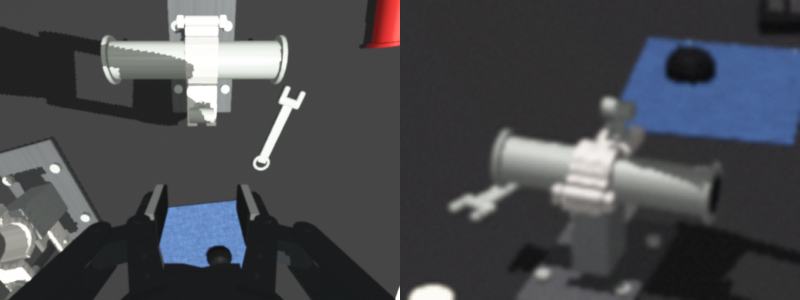

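The bolt stands upright (right view (618,108)), with the collar flat on the lug at about (203,105) on the left. The tube and wrench are unmoved and the robot is clear.

```bash
python3 -c "
from station import *
print(hand_in())"
```

```text
the job is handed in; nothing more can be done
None
```

I closed the clamp on the tube, leaned on the lug at 12–13 N for a little over a second, seated the swing bolt's collar flat behind the lips, let go, and handed the job in at about 30 s.

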